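Eject the red key tag from its painting holder

ROBOT

A 6-joint arm with a two-finger parallel gripper is mounted at the origin on the work surface. World frame = base frame: x ahead of the robot, y to its left, z up, the work surface at z = 0. Lengths are in mm, angles in degrees, forces in N, time in s.
With the tool pointing down it reaches from about 150 to 775 mm from the base axis. Payload 6.1 kg.
Tool frame: the origin (TCP) lies midway between the tips of the shut fingers; the grasp point (between the pads) lies 19 mm behind it (r.grip_depth is the distance from the TCP to the grasp point, in mm); y points along the fingers, z is the direction in which the jaws open and shut, and the axes are right-handed (so a half turn about y gives the same grasp; the last joint's range is limited). The gripper opens to 85 mm and grips with 20 to 120 N. Pads are 22 mm wide; open, the fingers measure 114 mm over their backs; the gripper's body (76 mm by 85 mm) begins 54 mm behind the grasp point. The pads swing forward as they close: fully open they stand 13 mm farther back than shut.
Start: joints at [72.823, 7.208, -2.269, 80.523, 0, 90], TCP at [155.041, 501.568, 231.295] pointing down, gripper open.
Joint ranges: [-155.77, 155.77], [-54.66, 111.73], [-72.52, 77.12], [-102.08, 115.82], [-83.92, 84.16], [-180, 180]. Speed limits (degrees/s): [136.94, 136.94, 172.46, 180, 180, 180].

INTERFACE

Orientations are given as [roll, pitch, yaw] about the fixed x, y, z axes, in that order (R = Rz(yaw) Ry(pitch) Rx(roll)).
In Python, from station import r, read_camera, nets gives the robot as it stands. The module is installed in compiled form; this text tells all that it offers.
- The arm moves only by the tool play_rows, never from a script. Its argument "steps" is a list of rows, each a list of 7 numbers: the shift along the world's x, y, z in cm, then the turn, a rotation vector about the world's x, y, z in degrees, then the closure, from -1 (fully open) to 1 (shut). A call has 1 to 8 rows; each row shifts and turns the commanded pose from where the row before left it; what a row does not reach is not made up. A row lasts 1/12 s, in which the tool goes at most 41.7 mm and 7.16 degrees, less where a joint would pass 70% of its speed; a pose out of reach is approached as far as the arm can. A call is refused whole if a number of a shift passes 4.17 or a number of a turn 7.16, either way. A call with a gripper value outside its range is refused whole. The fingers move at their own pace and stop on an object; "grip_force" is the grip in N (left out, the last holds). Time passes only in rows, so rows that do not move let the fingers close. It gives the time, the measured TCP pose, the force and the opening at its end, in the units of the state.
- r.sense(): the state, without advancing time (a new reading comes with each control period).
- read_camera(name): name is "side" or "top"; returns a dict with "color" (420x560x3 uint8, red, green, blue), "vfov" (degrees; the focal length in pixels is half the picture's height over the tangent of half this angle, whatever the lens; pixels are square), "cx", "cy" (the principal point, pixels), "k1" (the pictures are not rectified: a ray, as slopes to the right and down, at radius r is drawn at 1 + k1 r^2 times it, then the intrinsics apply), "cam_to_world" (4x4, takes a point from camera to world coordinates). Camera axes: x right, y down, z forward; pixel columns grow to the right and rows downward; lengths in mm; the calibration is good to about 2 mm. A picture is of the moment at which its call begins. There is no depth.
- r.sign_off(): hands the job in, once; it reports no verdict.
Trained networks look in a picture, given as the dict that the camera call returned (one of the last four; its "shot" number tells which), for a name from the list of things; names that differ only in an ending like _2 or _b are one class to them, and where a whole thing is asked for, a point or a joint stands for the part that bears it (a point fixed in the world has none). Each returns a list of dicts, best first, with "conf" (0 to 1); they miss things now and then, are a little off and sometimes report something else, mostly with a low value. They report only what shows in the picture. A call takes as long as a camera call. They do not tell look-alikes from the thing itself.
- nets.outline_of(picture, query): "region" (420x560 bool, what is visible of it) and "at" ([column, row] in pixels, amid what is visible of it).
- nets.place_of(picture, query): "at" ([column, row] in pixels: a listed point, or the origin of a listed thing).
The state is a dict: "time_s": time; "qpos": joint angles; "qd": joint speeds; "joint_efforts": joint torques, N m; "position": TCP position; "tool_rot": TCP orientation; "wrist_force": force on the tool from outside, world axes, zero at the start; "ft_torque": the same for the moment, N m; "opening": finger opening in mm.
Only numpy, scipy, OpenCV 4.12 (cv2) and the standard library are available. Lean on these libraries where they do the work, as an engineer would, in place of code of your own. Each camera call takes 0.05 s, during which the arm holds its last target. There are 200 camera calls.

TASK

Push the yellow tab of the holder that has the red tag in it all the way to the end of its travel, so that the red tag is ejected and drops flat into the tray of that holder, then let the tab spring all the way back. The fresh lacquer marks easily, so never touch the red tag with the gripper, and leave the blue tag where it is in its holder.

Things in the scene. Friction and masses are not known exactly. Their poses are not given: they have to be found in the camera images.
- red_piece: Red lacquered key tag, 50 long x 36 wide x 12 thick (mm), 30 g, one end round. Origin at the centre of its underside; x along its length to the round end. At the start it lies in the channel (floor 30 mm, walls 44 mm above the table, open at the tray end) of a grey holder fixed to the table, held against one wall by a sprung rubber pad; its square end is 2 mm ahead of the tab.
- red_tab (a point): Centre of the black-capped top of the yellow ejector tab behind the red tag, 108 mm above the table; tab 10 mm thick, 30 wide, down to 32 mm. Axes: x level, the push direction, from tab to tray; z up. Slides 64 mm along +x to a stop against a spring (2 to 6 N, plus 3 N rubbing); springs back when freed. The tag drops off in the last 10 mm. Holder parts beside and behind stay below 50 mm.
- red_tray (a point): Centre of the cork floor of the catch tray of the red tag's holder, 18 mm above the table, 116 mm ahead of the resting tab along the push. Same axes as the tab. Floor 110 mm (x) by 100 mm (y), starting at the channel's end, 12 mm below the channel floor; plywood rims, 36 mm above the table, on the other three sides.
- blue_piece: Blue key tag, same size and shape as the red one, held in a second holder of the same make (yellow tab, cork tray). To be left alone. Origin at the centre of its underside, 30 mm above the table.
There are look-alikes about, which are no part of the job. What is shaped like the part that bears red_tab but pink or turquoise is not meant.

How it is judged:
By the outcome, as a careful person would: the job done as asked, in the order asked, and still so for the second after the job is handed in, with the robot touching nothing.
It also fails if it takes over 32 s, if anything falls off the work surface, if the arm or the gripper's body presses on something with over 40 N, if the wrist force passes 120 N, or if a joint passes its speed limit or range.

## Working session

There is one attempt and no reset: what is moved stays moved. The work goes in short steps, Python scripts to look and compute and a tool call to move; the robot and the scene stay as the last step left them, time stands still between calls to the robot, and variables do not carry over. Pictures are saved under pics/ and viewed, on a budget of 10 in all, crops included, one or two more only if the job needs it, and the job is handed in when it is done.

Besides the shell and the picture viewer there is one more tool, called as name(argument=value, ...) on one line, values as JSON. play_rows: Moves the arm, as the interface text tells. Its arguments: {"type":"object","properties":{"steps":{"type":"array"},"grip_force":{"type":"number"}},"required":["steps"]}

```bash
mkdir -p pics
cat > h.py <<'E'
import numpy as np, cv2
from station import r, read_camera, nets
def ray(p,uv):
    h,w=p["color"].shape[:2]; f=h/2/np.tan(np.radians(p["vfov"])/2)
    d=np.array([(uv[0]-p["cx"])/f,(uv[1]-p["cy"])/f]); s=d.copy()
    for _ in range(30): s=d/(1+p["k1"]*(s@s))
    T=np.array(p["cam_to_world"]); return T[:3,3],T[:3,:3]@np.array([s[0],s[1],1])
def atz(p,uv,z):
    o,d=ray(p,uv); return o+d*(z-o[2])/d[2]
def px(p,X):
    h,w=p["color"].shape[:2]; f=h/2/np.tan(np.radians(p["vfov"])/2)
    T=np.array(p["cam_to_world"]); c=T[:3,:3].T@(np.array(X)-T[:3,3]); s=c[:2]/c[2]
    s=s*(1+p["k1"]*(s@s)); return np.array([s[0]*f+p["cx"],s[1]*f+p["cy"]])
def save(p,n,crop=None,k=1):
    im=p["color"][:,:,::-1]
    if crop: a,b,c,d=crop; im=im[b:d,a:c]
    cv2.imwrite("pics/"+n,cv2.resize(im,None,fx=k,fy=k,interpolation=cv2.INTER_CUBIC))
E
python3 - <<'E'
from h import *
np.set_printoptions(precision=1,suppress=True)
Z={"red_piece":30,"blue_piece":30,"red_tab":108,"red_tray":18}
for n in ("top","side"):
    p=read_camera(n); save(p,n+"0.png",k=1.4)
    print(n,p["vfov"],np.array(p["cam_to_world"])[:3,3])
    for q,z in Z.items():
        for d in nets.place_of(p,q): print(q,round(d["conf"],2),np.array(d["at"]),atz(p,d["at"],z))
print(r.sense())
E
```

```text
top 42.61904366114985 [ 376.4  220.4 1357.6]
red_piece 0.56 [312.3 186.5] [556.1 126.9  30. ]
blue_piece 0.58 [414.6 182.5] [ 572.1 -131.2   30. ]
red_tab 0.57 [ 94.2 270.5] [337.2 641.1 108. ]
red_tab 0.56 [309.9 314.2] [248.9 133.4 108. ]
red_tab 0.51 [437.3 315. ] [ 249.7 -166.   108. ]
red_tab 0.46 [318.1 196.9] [521.3 118.5 108. ]
red_tray 0.96 [299.7 264.3] [362.6 154.6  18. ]
red_tray 0.74 [308.5 153.2] [642.4 136.7  18. ]
red_tray 0.71 [ 95.5 229.5] [438.  672.2  18. ]
red_tray 0.68 [316.  196.5] [532.7 116.4  18. ]
red_tray 0.58 [417.1 263.1] [ 370.1 -140.6   18. ]
side 55.081988259377304 [  23.2 -519.7  948.8]
red_piece 0.52 [314.6 223.8] [547.6 115.6  30. ]
blue_piece 0.51 [372.2 278.2] [ 567.2 -129.4   30. ]
red_tab 0.77 [281.9 333.5] [ 251.  -169.8  108. ]
red_tab 0.65 [310.5 210.8] [521.9 108.7 108. ]
red_tab 0.65 [373.3 278.1] [ 523.6 -163.8  108. ]
red_tab 0.52 [222.5 241.9] [254.8 137.5 108. ]
red_tab 0.52 [183.  133.1] [353.2 660.9 108. ]
red_tray 0.95 [211.9 139.6] [467.9 686.2  18. ]
red_tray 0.94 [335.6 209.2] [647.9 139.7  18. ]
red_tray 0.87 [313.7 319.7] [ 364.4 -142.5   18. ]
red_tray 0.78 [259.9 242.2] [374.1 148.9  18. ]
{'time_s': 0.5, 'qpos': array([72.8,  7.2, -2.3, 80.5,  0. , 90. ]), 'qd': array([-0. ,  0. ,  0.1, -0.1, -0. ,  0.1]), 'joint_efforts': array([ -0. , -43.5,  35.3,   0. ,  -0. ,  -0. ]), 'position': array([155. , 501.6, 231.3]), 'tool_rot': array([-90. ,   0. , -17.2]), 'wrist_force': array([-1. ,  0.4,  0.1]), 'ft_torque': array([-0., -0.,  0.]), 'opening': 85.55928464018407}
```

View pics/top0.png

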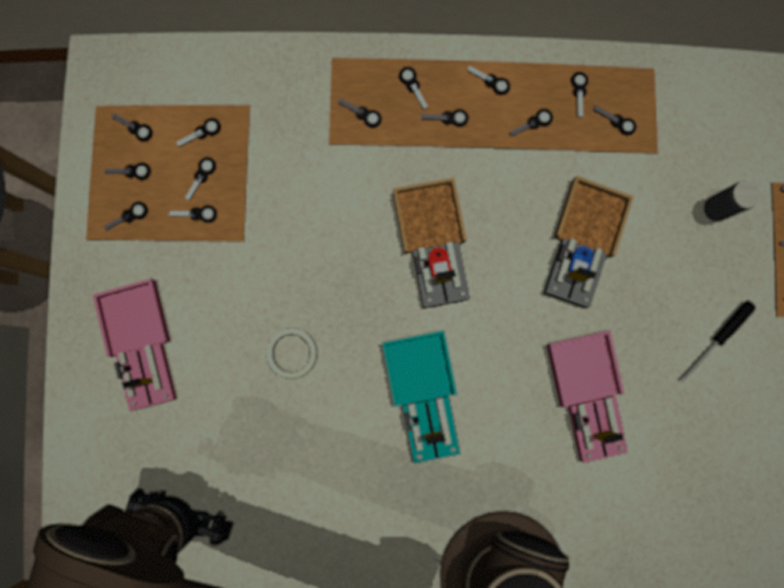

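View pics/side0.png

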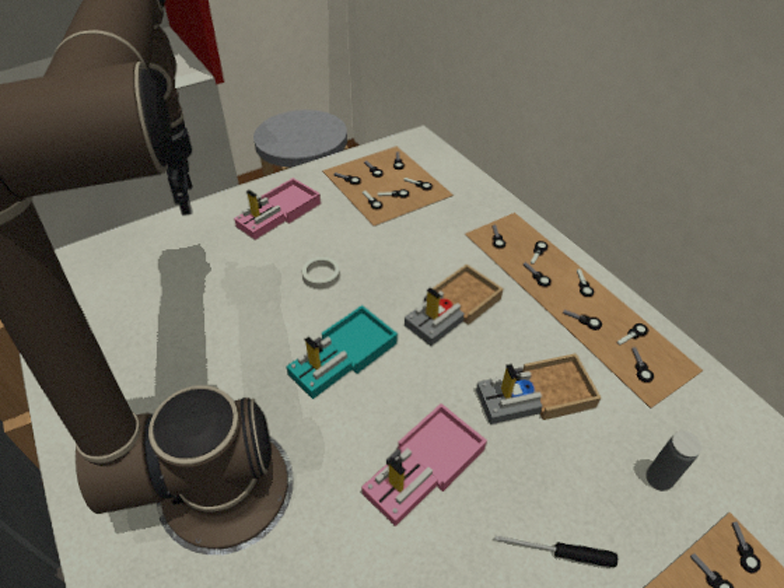

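Top view shows these candidates:
- Red tag at (312,187), in a grey holder with a cork tray at (308,153); its tab is at about (316,197).
- Blue tag's tab at about (414,195).
- Turquoise holder's tab at (310,314).
- Pink holders' tabs at (437,315) and (94,270).

I choose the grey holder with the red tag. Next I'll check it in a close crop and get its axis.

Run:
```python
from h import *
np.set_printoptions(precision=1,suppress=True)
P={n:read_camera(n) for n in("top","side")}
B={"top":(270,120,345,225),"side":(280,180,365,250)}
ims=[]
for n,p in P.items():
    a,b,c,d=B[n]; im=cv2.resize(p["color"][b:d,a:c,::-1],None,fx=5.4 if n=="top" else 4.5,fy=5.4 if n=="top" else 4.5,interpolation=cv2.INTER_CUBIC); ims.append(im)
    C=np.array(p["cam_to_world"])[:3,3]
    for q in("red_tray","red_tab","red_piece"):
        for o in nets.outline_of(p,q):
            u,v=o["at"]
            if a<u<c and b<v<d:
                cs=max(cv2.findContours(o["region"].astype(np.uint8),0,1)[0],key=len)[:,0]
                print(n,q,o["conf"],o["at"],o["region"].sum(),"bbox",cs.min(0),cs.max(0))
                if q!="red_tab":
                    z=18 if q=="red_tray" else 42
                    W=np.array([atz(p,x,z)[:2] for x in cs],np.float32); print("  rect",cv2.minAreaRect(W))
        for o in nets.place_of(p,q):
            if a<o["at"][0]<c and b<o["at"][1]<d: print(n,q,"pt",o["conf"],o["at"])
h=max(i.shape[0] for i in ims)
cv2.imwrite("pics/crop1.png",np.hstack([cv2.copyMakeBorder(i,0,h-i.shape[0],0,5,0) for i in ims]))
# tray outline by colour of whole holder: project model for yaw guesses
```

```text
top red_tray 0.89 [310.4, 167.0] 3360 bbox [281 127] [334 220]
  rect ((591.150634765625, 131.60134887695312), (228.46739196777344, 116.1440200805664), 11.621598243713379)
top red_tray pt 0.82 [305.4, 153.5]
top red_tab 0.57 [316.2, 197.6] 114 bbox [309 193] [324 202]
top red_tab pt 0.61 [317.5, 195.9]
top red_piece 0.67 [312.1, 184.7] 219 bbox [306 177] [320 195]
  rect ((557.0560913085938, 125.62786865234375), (44.15778350830078, 34.577308654785156), 10.208568572998047)
top red_piece pt 0.53 [311.9, 187.5]
side red_tray 0.96 [324.8, 216.0] 2032 bbox [289 189] [358 247]
  rect ((591.8968505859375, 135.52102661132812), (244.56704711914062, 135.0689239501953), 10.967650413513184)
side red_tray pt 0.92 [331.7, 208.4]
side red_tab 0.49 [307.9, 217.8] 207 bbox [304 206] [314 227]
side red_tab pt 0.56 [308.4, 210.5]
side red_piece pt 0.59 [313.7, 222.9]
```

View pics/crop1.png

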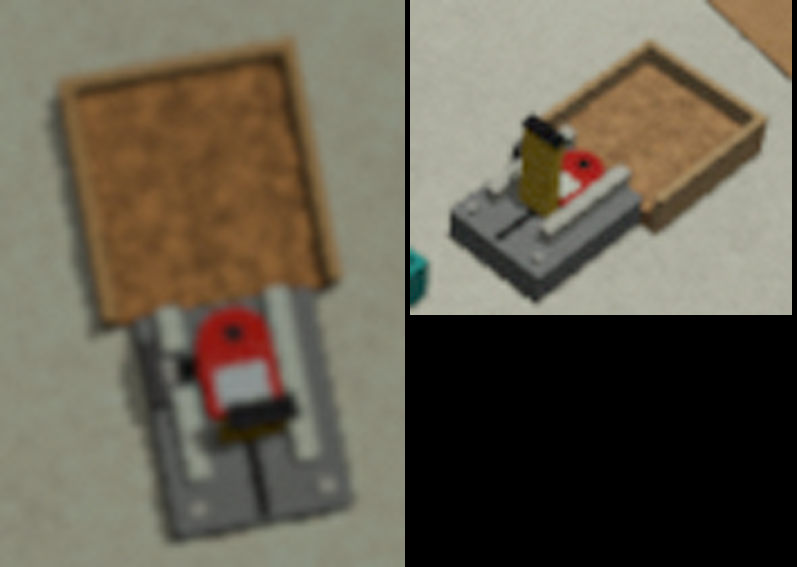

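Run:
```python
from h import *
np.set_printoptions(precision=1,suppress=True)
t=read_camera("top"); s=read_camera("side")
def tri(a,b):
    o1,d1=ray(t,a);o2,d2=ray(s,b)
    k=np.linalg.lstsq(np.c_[d1,-d2],o2-o1,rcond=None)[0]; A=o1+k[0]*d1;B=o2+k[1]*d2
    return (A+B)/2,np.linalg.norm(A-B)
T=lambda x,y:(270+x/5.4-.4,120+y/5.4-.4)
S=lambda x,y:(280+(x-410)/4.5-.4,180+y/4.5-.4)
print("cap",tri(T(262,411),S(545,128)),atz(t,T(262,411),108),atz(s,S(545,128),108))
print("cap ends top",atz(t,T(228,414),108),atz(t,T(296,407),108))
ct=[(60,80),(292,42),(340,275),(103,325)]
W=np.array([atz(t,T(*c),36) for c in ct]); print("rim",W,W.mean(0))
for a,b in((3,0),(2,1)): d=W[b]-W[a]; print("yaw",np.degrees(np.arctan2(d[1],d[0])),np.linalg.norm(d))
d=W[0]-W[1]; print("yaw w",np.degrees(np.arctan2(-d[0],d[1])),np.linalg.norm(d))
ws=np.array([atz(s,S(*c),36) for c in [(650,43),(766,120)]]);print("side far rim",ws)
d=ws[0]-ws[1]; print("yaw side",np.degrees(np.arctan2(-d[0],d[1])))
# grey base bottom-edge, slot in top
a,b=atz(t,T(262,515),30),atz(t,T(250,445),30);d=b-a;print("slot",a,b,np.degrees(np.arctan2(d[1],d[0])))
# channel walls z=44
for u,v in(((198,475),(170,310)),((308,458),(278,290))):
    a,b=atz(t,T(*u),44),atz(t,T(*v),44);d=b-a;print("wall",a,b,np.degrees(np.arctan2(d[1],d[0])))
```

```text
cap (array([524.5, 118.3, 109.4]), np.float64(1.2697018131841304)) [524.1 118.5 108. ] [525.9 119.1 108. ]
cap ends top [522.5 133.2 108. ] [526.2 103.7 108. ]
rim [[685.2 208.   36. ]
 [705.7 100.5  36. ]
 [596.5  77.3  36. ]
 [570.9 186.1  36. ]] [639.6 143.   36. ]
yaw 10.81830630700328 116.41806920094068
yaw 11.952662398950878 111.68332180271211
yaw w 10.797481339483198 109.46954463718991
side far rim [[684.  204.5  36. ]
 [706.3  98.7  36. ]]
yaw side 11.888385748383135
slot [485.3 111.5  30. ] [517.5 117.4  30. ] 10.460650084181317
wall [501.8 142.   44. ] [577.2 155.9  44. ] 10.419196854443634
wall [510.6  92.   44. ] [587.5 106.6  44. ] 10.710615738987075
```

Cap triangulates to (524.5, 118.5, 109), the push yaw is about 11°, and the tray centre is where the given sizes put it (within 3 mm). The crop shows red tag, yellow tab and cork tray. I'll start the approach with the gripper shut.

play_rows(steps=[[2.3,-2.8,0,0,0,2,1],[2.3,-2.8,0,0,0,2,1],[2.3,-2.8,0,0,0,2,1],[2.3,-2.8,0,0,0,2,1],[2.3,-2.8,0,0,0,2,1],[2.3,-2.8,0,0,0,2,1],[2.3,-2.8,0,0,0,2,1]], grip_force=40)

```text
time_s: 1.88
position: [316.7, 304.1, 231.5]
tool_rot: [-90.0, -0.0, -3.1]
wrist_force: [0.7, 0.4, 0.3]
opening: 0.4
```

play_rows(steps=[[2.3,-2.8,0,0,0,2,1],[2.3,-2.8,0,0,0,2,1],[2.3,-2.8,0,0,0,2,1],[2.3,-2.8,0,0,0,2,1],[2.3,-2.8,0,0,0,2,1],[2.3,-2.8,0,0,0,2,1],[2.3,-2.8,0,0,0,2,1],[0,0,0,0,0,0,1]])

```text
time_s: 2.55
position: [480.1, 105.5, 230.8]
tool_rot: [-90.1, -0.0, 10.6]
wrist_force: [-0.7, 0.3, -0.8]
opening: -0.2
```

play_rows(steps=[[0,0.1,-2.2,0,0,0.1,1],[0,0.1,-2.2,0,0,0.1,1],[0,0.1,-2.2,0,0,0.1,1],[0,0.1,-2.2,0,0,0.1,1],[0,0,-2.2,0,0,0,1],[0,0,-2.2,0,0,0,1],[0,0,-2.2,0,0,0,1],[0,0,0,0,0,0,1]])

```text
time_s: 3.22
position: [474.2, 113.1, 73.3]
tool_rot: [-90.0, 0.4, 11.2]
wrist_force: [-0.3, 0.1, -0.5]
opening: 0.0
```

Run:
```python
from h import *
p=read_camera("side"); save(p,"side1.png",(260,150,380,260),5); print(r.sense()["position"],r.sense()["wrist_force"])
```

```text
[475.19644806 113.3283835   75.52920012] [-0.61719305  0.08916247  0.32873276]
```

View pics/side1.png

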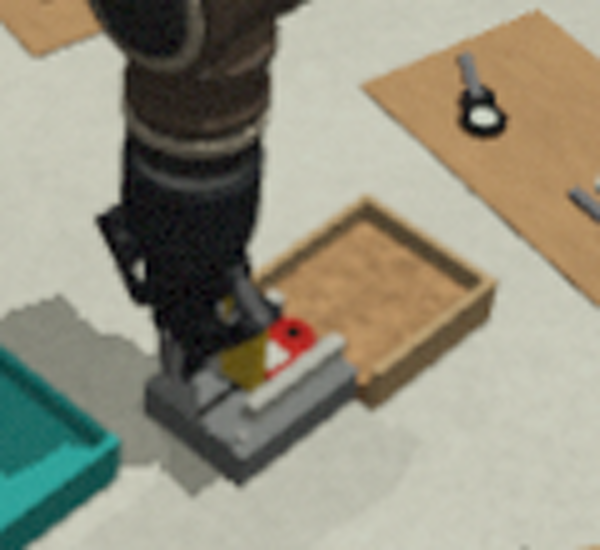

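Fingers are behind the yellow tab at crop (245,355), and the red tag at (290,335) is ahead of it, untouched. I'll correct the 4 mm lateral offset and close in.

play_rows(steps=[[0.6,-0.1,0.05,0,0,0,1],[0.6,-0.1,0.05,0,0,0,1],[0.6,0,0,0,0,0,1],[0.6,0.1,0,0,0,0,1],[0.4,0.1,0,0,0,0,1],[0,0,0,0,0,0,1]])

```text
time_s: 3.77
position: [506.5, 113.8, 78.7]
tool_rot: [-90.0, -0.1, 11.2]
wrist_force: [-0.5, -0.6, 0.1]
opening: -0.3
```

play_rows(steps=[[0.49,0.1,0,0,0,0,1],[0.49,0.1,0,0,0,0,1],[0.49,0.1,0,0,0,0,1],[0.49,0.1,0,0,0,0,1],[0.49,0.1,0,0,0,0,1],[0.49,0.1,0,0,0,0,1],[0,0,0,0,0,0,1]])

```text
time_s: 4.35
position: [534.1, 119.6, 78.2]
tool_rot: [-90.0, 0.1, 11.2]
wrist_force: [-3.9, -0.6, 2.5]
opening: 0.2
```

play_rows(steps=[[0.49,0.1,0,0,0,0,1],[0.49,0.1,0,0,0,0,1],[0.49,0.1,0,0,0,0,1],[0.49,0.1,0,0,0,0,1],[0.49,0.1,0,0,0,0,1],[0,0,0,0,0,0,1]])

```text
time_s: 4.85
position: [558.8, 124.7, 78.2]
tool_rot: [-90.0, 0.1, 11.2]
wrist_force: [-4.0, -1.1, 3.4]
opening: 0.4
```

play_rows(steps=[[0.3,0.06,0,0,0,0,1],[0.3,0.06,0,0,0,0,1],[0.3,0.06,0,0,0,0,1],[0.3,0.06,0,0,0,0,1],[0,0,0,0,0,0,1]])

```text
time_s: 5.27
position: [570.3, 127.1, 78.2]
tool_rot: [-90.0, 0.1, 11.2]
wrist_force: [-5.1, 0.0, 3.2]
opening: -0.0
```

play_rows(steps=[[0.1,0.02,0,0,0,0,1],[0.1,0.02,0,0,0,0,1],[0,0,0,0,0,0,1]])

```text
time_s: 5.52
position: [570.9, 127.2, 78.1]
tool_rot: [-90.0, 0.2, 11.2]
wrist_force: [-9.1, 0.2, 5.7]
opening: 0.1
```

play_rows(steps=[[0.2,0.04,0,0,0,0,1],[0.2,0.04,0,0,0,0,1],[0,0,0,0,0,0,1]])

```text
time_s: 5.77
position: [571.3, 127.3, 78.0]
tool_rot: [-90.0, 0.6, 11.2]
wrist_force: [-21.2, -4.0, 14.0]
opening: 0.0
```

Run:
```python
from h import *
p=read_camera("side"); q=read_camera("top"); print(r.sense()["position"],r.sense()["wrist_force"])
a=cv2.resize(p["color"][170:260,280:370,::-1],(400,400),interpolation=2);b=cv2.resize(q["color"][120:225,265:370,::-1],(400,400),interpolation=2)
cv2.imwrite("pics/push.png",np.hstack([a,b]))
```

```text
[571.28834416 127.26138641  77.9875131 ] [-21.65580463  -2.94716219  13.48588063]
```

View pics/push.png

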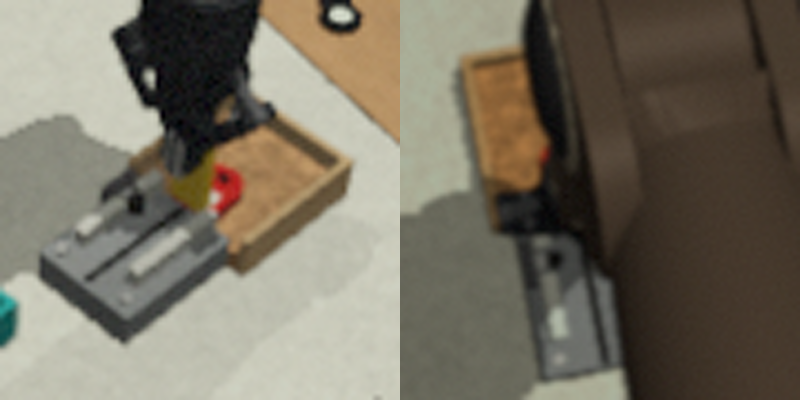

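Tab is against its stop: force rose to about 22 N with no further motion. The red tag is in the tray ahead of the tab, at left panel (225,190). Now I'll retreat straight back.

play_rows(steps=[[-0.49,-0.1,0,0,0,0,1],[-0.98,-0.19,0,0,0,0,1],[-0.98,-0.19,0,0,0,0,1],[-0.98,-0.19,0,0,0,0,1],[-0.98,-0.19,0,0,0,0,1],[-0.98,-0.19,0,0,0,0,1],[-0.98,-0.19,0,0,0,0,1],[-0.98,-0.19,0,0,0,0,1]])

```text
time_s: 6.53
position: [502.9, 113.8, 78.5]
tool_rot: [-90.0, -0.1, 11.2]
wrist_force: [0.4, -0.1, 0.3]
opening: 0.1
```

play_rows(steps=[[-0.98,-0.19,0,0,0,0,1],[-0.98,-0.19,0,0,0,0,1],[-0.5,-0.1,0,0,0,0,1],[0,0,0,0,0,0,1],[0,0,0,0,0,0,1]])

```text
time_s: 6.95
position: [479.0, 109.2, 78.6]
tool_rot: [-90.0, -0.1, 11.2]
wrist_force: [-0.5, -1.0, -0.0]
opening: -0.2
```

play_rows(steps=[[0,0,2.5,0,0,0,1],[0,0,2.5,0,0,0,1],[0,0,2.5,0,0,0,1],[0,0,2.5,0,0,0,1],[0,0,2.5,0,0,0,1],[0,0,2.5,0,0,0,1],[-1,2,0,0,0,0,1],[-2,2.5,0,0,0,0,1]])

```text
time_s: 7.62
position: [451.6, 154.2, 229.9]
tool_rot: [-90.0, -0.2, 11.0]
wrist_force: [-0.6, 1.3, 0.2]
opening: -0.6
```

play_rows(steps=[[-2,2.5,0,0,0,0,1],[-2,2.5,0,0,0,0,1],[-2,2.5,0,0,0,0,1],[-2,2.5,0,0,0,0,1],[-2,2.5,0,0,0,0,1],[-2,2.5,0,0,0,0,1],[-2,2.5,0,0,0,0,1],[0,0,0,0,0,0,1]])

```text
time_s: 8.28
position: [306.6, 332.8, 228.3]
tool_rot: [-89.9, 0.0, 11.5]
wrist_force: [-0.1, -0.7, 0.4]
opening: 0.5
```

Run:
```python
from h import *
np.set_printoptions(precision=1,suppress=True)
p=read_camera("side"); q=read_camera("top"); s=r.sense();print(s["position"],s["wrist_force"])
for c,n in((p,"side"),(q,"top")):
  for k,z in(("red_tab",108),("red_piece",18),("blue_piece",30)):
    for d in nets.place_of(c,k): print(n,k,round(d["conf"],2),atz(c,d["at"],z))
a=cv2.resize(p["color"][180:250,280:350,::-1],(400,400),interpolation=2);b=cv2.resize(q["color"][120:225,265:370,::-1],(400,400),interpolation=2)
cv2.imwrite("pics/end.png",np.hstack([a,b]))
```

```text
[308.5 330.2 228.3] [ 0.6  0.4 -0.1]
side red_tab 0.73 [ 522.7 -157.2  108. ]
side red_tab 0.68 [513.  115.6 108. ]
side red_tab 0.65 [338.9 654.9 108. ]
side red_tab 0.61 [ 252.3 -175.7  108. ]
side red_tab 0.53 [254.1 139.6 108. ]
side red_piece 0.66 [606.8 135.7  18. ]
side blue_piece 0.59 [ 568.  -122.6   30. ]
top red_tab 0.73 [ 255.7 -167.3  108. ]
top red_tab 0.6 [520.6 121.1 108. ]
top red_tab 0.44 [324.8 640.6 108. ]
top red_tab 0.43 [246.5 138.4 108. ]
top red_piece 0.65 [612.5 134.6  18. ]
top blue_piece 0.52 [ 570.2 -135.3   30. ]
```

View pics/end.png

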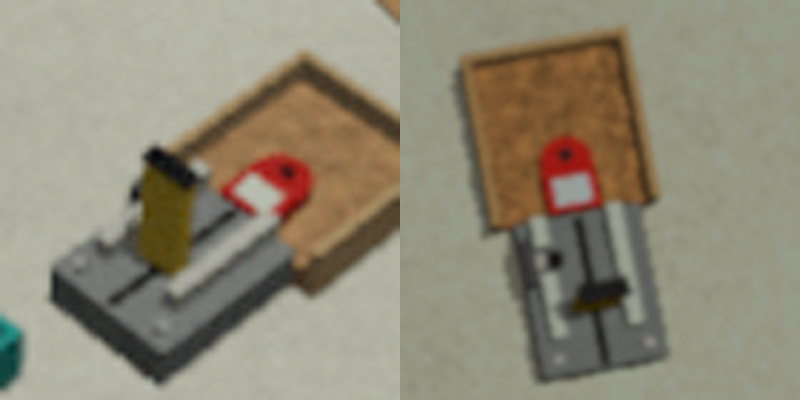

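Tab is back where it started and the tag is in the tray near the channel end. I need to check that the tag's square end lies flat and isn't resting on the channel floor.

Run:
```python
from h import *
from scipy.optimize import minimize
np.set_printoptions(precision=1,suppress=True)
C=[read_camera("side"),read_camera("top")]; M=[]
K=4
B=[(300,195,345,235),(295,145,335,190)]
ims=[]
for c,b in zip(C,B):
    im=cv2.resize(c["color"][b[1]:b[3],b[0]:b[2]],None,fx=K,fy=K,interpolation=2).astype(int)
    m=((im[...,0]>100)&(im[...,0]>2.2*im[...,1])&(im[...,0]>2.2*im[...,2])).astype(np.uint8)
    n,l,st,_=cv2.connectedComponentsWithStats(m); m=(l==1+st[1:,4].argmax()).astype(np.uint8)
    h=cv2.convexHull(max(cv2.findContours(m,0,1)[0],key=len)); o=np.zeros_like(m); cv2.fillPoly(o,[h],1); M.append(o); ims.append(im.astype(np.uint8))
th=np.linspace(-np.pi/2,np.pi/2,15)
base=np.array([[-25,18],[-25,-18]]+[[7+18*np.cos(t),18*np.sin(t)] for t in th])
def hulls(P):
    x,y,yaw,pit,z=P   # z: underside at tail; pit: nose-down deg
    a=np.radians(yaw);p=np.radians(pit)
    X=[]
    for h in(0,12):
        l=(base[:,0]+25)*np.cos(p)-h*np.sin(p)*-1; zz=z-(base[:,0]+25)*np.sin(p)+h*np.cos(p); l=l-25
        X.append(np.c_[x+l*np.cos(a)-base[:,1]*np.sin(a),y+l*np.sin(a)+base[:,1]*np.cos(a),zz])
    X=np.vstack(X)
    return [cv2.convexHull(np.array([((px(c,q)-np.array(b[:2]))+.5)*K*16 for q in X]).astype(np.int32)) for c,b in zip(C,B)]
def cost(P,ret=0):
    s=[]
    for m,h in zip(M,hulls(P)):
        o=np.zeros_like(m); cv2.fillConvexPoly(o,h,1,shift=4); s.append((o&m).sum()/(o|m).sum())
    return s if ret else -sum(s)
def fit(pit,z):
    return minimize(lambda v:cost([v[0],v[1],v[2],pit,z]),[612,135,11],method="Nelder-Mead",options=dict(initial_simplex=[[612,135,11],[618,135,11],[612,139,11],[612,135,16]]))
for nm,pit,z in(("flat",0,18),("tail on floor",13.9,30),("half",7,24),("level on floor",0,30)):
    f=fit(pit,z); print(nm,f.x,-f.fun,cost([*f.x,pit,z],1), "along",(f.x[0]-524.5)*.982+(f.x[1]-118.5)*.191)
print([m.sum() for m in M])
cv2.imwrite("pics/tag.png",np.hstack([cv2.resize(i[...,::-1],(400,400),interpolation=2) for i in ims]))
```

```text
flat [611.1 136.4  11.5] 1.4081273980329914 [np.float64(0.45605001838911363), np.float64(0.9520773796438777)] along 88.42243471168571
tail on floor [609.4 136.9  11.3] 1.463709584110922 [np.float64(0.5134575569358178), np.float64(0.9502520271751042)] along 86.90523289377423
half [609.8 136.6  10.7] 1.4255774958417935 [np.float64(0.4796905222437137), np.float64(0.9458869735980798)] along 87.23720873860444
level on floor [609.2 136.9  10.1] 1.34327658684173 [np.float64(0.40700525394045534), np.float64(0.9362713329012746)] along 86.66622689192634
[np.uint64(1240), np.uint64(4336)]
```

View pics/tag.png

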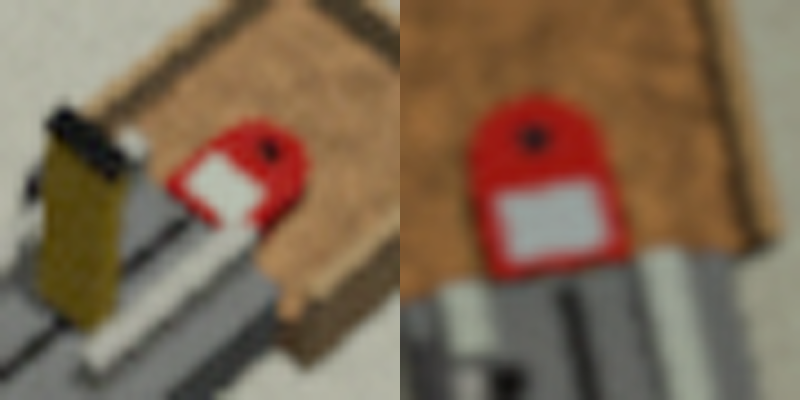

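Side mask was incomplete because the label split it. I'll refit with all red and label pixels and look larger.

```bash
cat > fit.py <<'E'
from h import *
from scipy.optimize import minimize
np.set_printoptions(precision=2,suppress=True)
K=8
B=[(312,200,342,230),(297,150,329,182)]
th=np.linspace(-np.pi/2,np.pi/2,15)
base=np.array([[-25,18],[-25,-18]]+[[7+18*np.cos(t),18*np.sin(t)] for t in th])
def run(name):
    C=[read_camera("side"),read_camera("top")]; M=[];ims=[]
    for c,b in zip(C,B):
        im=cv2.resize(c["color"][b[1]:b[3],b[0]:b[2]],None,fx=K,fy=K,interpolation=2); i=im.astype(int)
        m=((i[...,0]>70)&(i[...,0]>2*i[...,1])&(i[...,0]>2*i[...,2])).astype(np.uint8)
        m=cv2.morphologyEx(m,cv2.MORPH_OPEN,np.ones((5,5)))
        h=cv2.convexHull(np.argwhere(m)[:,::-1].astype(np.int32)); o=np.zeros_like(m); cv2.fillPoly(o,[h],1); M.append(o); ims.append(im[...,::-1].copy())
    def hulls(P):
        x,y,yaw,pit,z,du,dv=P; a=np.radians(yaw);p=np.radians(pit); X=[]
        for h in(0,12):
            l=(base[:,0]+25)*np.cos(p)+h*np.sin(p)-25; zz=z-(base[:,0]+25)*np.sin(p)+h*np.cos(p)
            X.append(np.c_[x+l*np.cos(a)-base[:,1]*np.sin(a),y+l*np.sin(a)+base[:,1]*np.cos(a),zz])
        return [cv2.convexHull((np.array([px(c,q)-np.array(b[:2])+.5+(np.array([du,dv]) if k==0 else 0) for q in np.vstack(X)])*K*16).astype(np.int32)) for k,(c,b) in enumerate(zip(C,B))]
    def cost(P):
        s=[]
        for m,h in zip(M,hulls(P)):
            o=np.zeros_like(m); cv2.fillConvexPoly(o,h,1,shift=4); s.append((o&m).sum()/(o|m).sum())
        return np.array(s)
    for k,(nm,pit,z) in enumerate((("flat",0,18),("half",7,24),("tail on floor",13.9,30))):
        s0=np.array([611,136.5,11.,0,0]); sx=np.vstack([s0,s0+np.diag([4,4,4,1,1])])
        f=minimize(lambda v:-cost([*v[:3],pit,z,*v[3:]]).sum()+.004*(v[3]**2+v[4]**2),s0,method="Nelder-Mead",options=dict(initial_simplex=sx))
        P=[*f.x[:3],pit,z,*f.x[3:]]; print(nm,f.x,cost(P),-f.fun)
        if k!=1:
            for im,h in zip(ims,hulls(P)): cv2.polylines(im,[(h/16).astype(np.int32)],True,(0,255,0) if k==0 else (255,0,0),1)
    cv2.imwrite("pics/"+name,np.hstack([cv2.resize(i,(400,400)) for i in ims]))
E
python3 -c "import fit;fit.run('fit1.png')"
```

```text
flat [610.99 136.49  12.85  -0.06  -0.08] [0.76 0.97] 1.7269320918846334
half [610.14 136.48  12.3    0.39  -0.25] [0.8  0.97] 1.764016894782245
tail on floor [609.33 136.69  12.11   0.32   0.33] [0.85 0.98] 1.820331502248924
```

View pics/fit1.png

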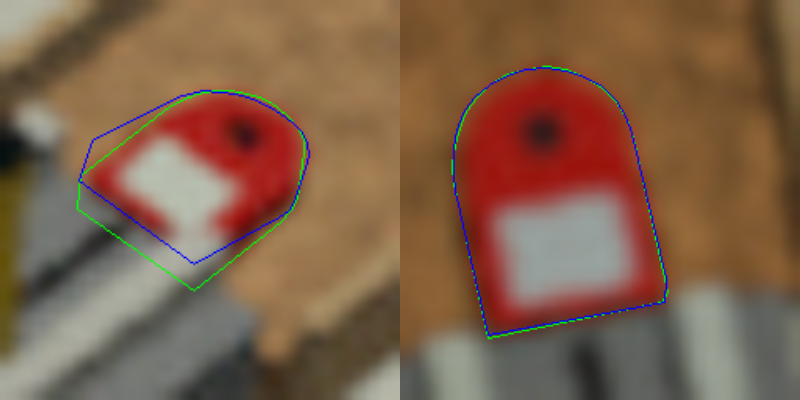

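The tag lies flat. Its visible tail corner matches the flat outline (green), and the tilted model (blue) would put red where cork shows at (95,140). The channel floor hides the tail's lower face, as it should. One last check: the tab's travel measured between the saved pictures.

Run:
```python
from h import *
c=read_camera("side"); e=np.array([.982,.191,0])
def bot(f,x0,y0,w,r0):
    im=cv2.imread("pics/"+f)[:, :400].astype(int); s=400/w
    m=(im[...,2]>im[...,0]+45)&(im[...,1]>im[...,0]+35)&(abs(im[...,2]-im[...,1])<45)
    m=cv2.morphologyEx(m.astype(np.uint8),cv2.MORPH_OPEN,np.ones((5,5)))
    n,l,st,_=cv2.connectedComponentsWithStats(m)
    k=min(range(1,n),key=lambda k:np.hypot(*(_[k]-r0))-st[k,4]*.01)
    pts=np.argwhere(l==k)[:,::-1]; b=pts[pts[:,1].argmax()]
    print(f,st[k],b); return atz(c,((b[0]+.5)/s+x0-.5,(b[1]+.5)/s+y0-.5),32)
a=bot("end.png",280,180,70,(165,220)); b=bot("push.png",280,170,90,(190,185))
print(a,b,(b-a)@e); print(r.sense()["time_s"],r.sense()["wrist_force"])
```

```text
end.png [ 140  168   54  106 4185] [168 273]
push.png [ 170  128  180  123 8654] [232 250]
[523.68121221 111.29419322  32.        ] [586.12074216  79.9566157   32.        ] 55.33014110268647
8.9333 [-0.89285069  0.34510022 -0.49808708]
```

Run:
```python
from h import *
c=read_camera("side"); e=np.array([.982,.191,0])
im=cv2.imread("pics/push.png")[150:225,155:225]
im2=cv2.imread("pics/end.png")[150:285,125:205]
cv2.imwrite("pics/cmp.png",np.hstack([cv2.resize(im,(400,429),interpolation=2),cv2.resize(im2,(254,429),interpolation=2)]))
a=atz(c,(168.5/5.714+279.5,273/5.714+179.5),32)
for t in(0,45,55,60,64,70):
    q=px(c,a+e*t); print(t,((q+.5-np.array([280,170]))*4.444-np.array([155,150]))*5.714)
```

```text
0 [-136.856    610.04216]
45 [123.24096248 420.05064568]
55 [179.78213982 378.71445092]
60 [207.88392342 358.16511464]
64 [230.28474219 341.78237656]
70 [263.75217307 317.30246002]
```

View pics/cmp.png

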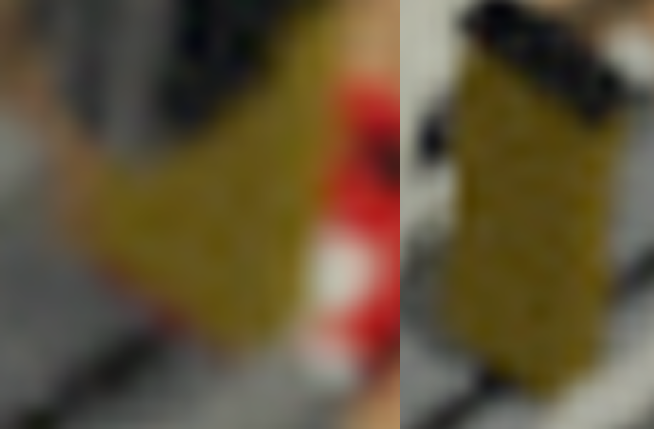

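The tab's lower corner at the stop, (232,345), matches 64 mm of travel. The full stroke is confirmed, so I'm handing in.

```bash
python3 -c "
from station import r
print(r.sign_off(), r.sense()['time_s'])"
```

```text
the job is handed in; nothing more can be done
the job is handed in; nothing more can be done
```

The red tag is out of its holder and lying flat on the cork of that holder's tray. Its yellow tab has sprung back, and I handed the job in at about 9 s of the 32 s allowed. I pushed the tab with the shut fingers, well above the tag, then backed straight off and moved the arm clear.

- **Travel:** the tab reached its stop. The wrist force rose to about 22 N with no further motion, and the picture at the stop matches about 64 mm of travel.
- **Tab return:** the cap is back at its starting pixel, within about half a pixel.
- **Tag flat:** my outline-overlap score in the side view favoured a tilted tag (0.85 against 0.76 for flat). I judged it flat from the picture, because a tilted tag would show red where cork is visible, and the channel edge hides part of the tail.
- **Tag position:** its square end sits about 3 mm past the channel's end. That is less than the tab's full stroke would suggest, but the tab's lower edge (32 mm) passes over the fallen tag (top at 30 mm).
- **Contact:** the fingers stayed above 73 mm and, as far as the pictures show, touched only the tab. The wrist force was close to zero after the retreat.
- **Blue tag:** the networks find it where it was, within their scatter of up to about 7 mm. I did not check it in a close crop.

I viewed 8 pictures in all.

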